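# Gauge the spare ladder ring and hang it on its size peg

### The job

Size the spare bunk-ladder ring that lies on the round cork coaster: slide it, bore over the tip, down the stepped spring-mounted gauge cone until it truly stops, and gently press until the cone gives a few millimetres, without bottoming the spring. The cone's band just under the stopped ring is marked with one, two or three grooves: take the ring off again and put it, flat down on the foot, over the keeper peg whose foot has that many studs. Leave the other two rings, the mug, the spinning top and the marble where they are.

Things in the scene. Friction and masses are not known exactly. Their poses are not given: they have to be found in the camera images.
- ring_a_center (a point): Plain grey plastic spacer ring, outside diameter 46 mm, 18 mm tall; the point is its centre, half-way up (9 mm above its underside), z along its bore. The three rings differ only in bore (about 21, 27 or 33 mm); which name has which bore is not told, and which ring lies on the coaster varies.
- ring_b_center (a point): Plain grey plastic spacer ring, outside diameter 46 mm, 18 mm tall; the point is its centre, half-way up (9 mm above its underside), z along its bore. The three rings differ only in bore (about 21, 27 or 33 mm); which name has which bore is not told, and which ring lies on the coaster varies.
- ring_c_center (a point): Plain grey plastic spacer ring, outside diameter 46 mm, 18 mm tall; the point is its centre, half-way up (9 mm above its underside), z along its bore. The three rings differ only in bore (about 21, 27 or 33 mm); which name has which bore is not told, and which ring lies on the coaster varies.
- coaster: Round cork coaster, 90 mm in diameter, 3 mm thick, fixed; origin at the centre of its underside on the table. The ring to be sized lies on it near its centre; the other two rings lie on a square card and a small grey tile, each 3 mm thick.
- cone_tip (a point): Centre of the flat tip of the upright aluminium gauge cone, its highest point, 110.5 mm above the table when not pressed; z up. Diameters, by mm below the tip: nose 10 to 18 mm by 6; 18 to 15; 45-degree shoulder to 24 at 18; 24 to 29; shoulder to 30 at 32; 30 to 43; shoulder to 36 at 46; 36 to its foot. The 24 mm band has one dark groove, the 30 mm band two, the 36 mm band three.
- gauge: Fixed dark steel flange under the cone, 84 mm in diameter, 14 mm high; origin on the table, on the cone's axis. A ring stops where its bore's lower edge meets a shoulder, its band just below: underside about 16.5 mm (one groove), 30.5 (two) or 44.5 (three) below the tip. A ring over 1.5 mm off-centre can catch on a shoulder too early.
- cone (a joint): How far the cone has sunk on its spring, m: 0 free, 0.012 bottomed. It starts to sink at about 3 N and needs about 0.8 N more per mm. The size counts as gauged with the ring stopped on its shoulder and the cone sunk 3 to 10 mm.
- peg_1: Fixed keeper peg with one dark steel stud on its foot: an upright pale wooden peg, 14 mm in diameter, tip 42 mm above the table, on a round foot 88 mm in diameter and 10 mm high on which the ring is to lie. Origin: centre of the foot's underside; z up. The 10 mm studs are on top of the foot's rim, on its own -x side. The three pegs change places.
- peg_2: Fixed keeper peg with two dark steel studs on its foot: an upright pale wooden peg, 14 mm in diameter, tip 42 mm above the table, on a round foot 88 mm in diameter and 10 mm high on which the ring is to lie. Origin: centre of the foot's underside; z up. The 10 mm studs are on top of the foot's rim, on its own -x side. The three pegs change places.
- peg_3: Fixed keeper peg with three dark steel studs on its foot: an upright pale wooden peg, 14 mm in diameter, tip 42 mm above the table, on a round foot 88 mm in diameter and 10 mm high on which the ring is to lie. Origin: centre of the foot's underside; z up. The 10 mm studs are on top of the foot's rim, on its own -x side. The three pegs change places.
- mug_center (a point): Loose aluminium mug, 80 mm in diameter, 90 mm tall; the point is its centre. Bystander.
- top_center (a point): Loose wooden spinning top standing on its flat knob, 48 mm in diameter, 58 mm tall; the point is its centre. Bystander.
- marble_center (a point): Glass marble, 16 mm in diameter, in a white saucer 80 mm wide; the point is its centre. Bystander.
Not all that is in view belongs to the job. Leave any blue look-alike of the part that bears ring_b_center alone. Leave any pink look-alike of the peg_2 alone.

How it is judged:
On the way:
1. the ring from the coaster is stopped on its own shoulder of the cone (within 4 mm along and 4 mm across) and pressed so that the cone has sunk at least 3 mm, for 0.2 s (((horizontal distance between each of ring_b_center, ring_c_center and coaster above 0.06 m and horizontal distance between ring_a_center and cone_tip below 0.004 m and z of ring_a_center in the frame of cone_tip between -0.0115 and -0.0035 m and angle between ring_a_center's own z axis and vertical below 0.12 rad and value of joint cone above 0.003 m) or (horizontal distance between each of ring_a_center, ring_c_center and coaster above 0.06 m and horizontal distance between ring_b_center and cone_tip below 0.004 m and z of ring_b_center in the frame of cone_tip between -0.0255 and -0.0175 m and angle between ring_b_center's own z axis and vertical below 0.12 rad and value of joint cone above 0.003 m) or (horizontal distance between each of ring_a_center, ring_b_center and coaster above 0.06 m and horizontal distance between ring_c_center and cone_tip below 0.004 m and z of ring_c_center in the frame of cone_tip between -0.0395 and -0.0315 m and angle between ring_c_center's own z axis and vertical below 0.12 rad and value of joint cone above 0.003 m))), for 0.2 s.
At the end, for the whole second after the job is handed in: The ring from the coaster lies flat, at rest, on the foot of the keeper peg that has as many studs as its band has grooves (around the peg: centre within 12 mm of the peg's axis, centre below 23 mm height, tilt under 0.1 rad); the other two rings lie within 20 mm of where they were (((horizontal distance between ring_a_center and peg_1 below 0.012 m and height (world z) of ring_a_center below 0.023 m and angle between ring_a_center's own z axis and vertical below 0.1 rad and linear speed of ring_a below 0.02 m/s and horizontal distance between each of ring_b_center, ring_c_center and coaster above 0.06 m and distance of each of ring_b_center, ring_c_center from where it was at the start of the episode below 0.02 m) or (horizontal distance between ring_b_center and peg_2 below 0.012 m and height (world z) of ring_b_center below 0.023 m and angle between ring_b_center's own z axis and vertical below 0.1 rad and linear speed of ring_b below 0.02 m/s and horizontal distance between each of ring_a_center, ring_c_center and coaster above 0.06 m and distance of each of ring_a_center, ring_c_center from where it was at the start of the episode below 0.02 m) or (horizontal distance between ring_c_center and peg_3 below 0.012 m and height (world z) of ring_c_center below 0.023 m and angle between ring_c_center's own z axis and vertical below 0.1 rad and linear speed of ring_c below 0.02 m/s and horizontal distance between each of ring_a_center, ring_b_center and coaster above 0.06 m and distance of each of ring_a_center, ring_b_center from where it was at the start of the episode below 0.02 m))); the robot touches nothing.
It fails at once if the cone is pressed to the bottom of its spring (sunk over 10.5 mm) (value of joint cone above 0.0105 m).
It fails at once if more than 25 N between a ring and the cone (contact force between any of ring_a, ring_b, ring_c and cone above 25 N).
It fails at once if the mug, the top or the marble is shifted by more than 30 mm (distance of any of mug_center, top_center, marble_center from where it was at the start of the episode above 0.03 m).
It also fails if it takes over 67 s, if anything falls off the work surface, if the arm or the gripper's body presses on something with over 40 N, if the wrist force passes 120 N, or if a joint passes its speed limit or range.

### The arm

A 7-joint arm with a two-finger parallel gripper is mounted at the origin on the work surface. World frame = base frame: x ahead of the robot, y to its left, z up, the work surface at z = 0. Lengths are in m, angles in rad, forces in N, time in s.
With the tool pointing down it reaches from about 0.4 to 0.85 m from the base axis. Payload 10.4 kg.
Tool frame: the origin (TCP) lies on the centre line of the jaws, within the pads' length; the fingertips stand 14 mm ahead of it and the grasp point (between the pads) lies 5 mm behind it (tip_reach is the z of the fingertips in the tool frame, in m); z points along the fingers, x is the direction in which the jaws open and shut, and the axes are right-handed (so a half turn about z gives the same grasp; the last joint's range is limited). The gripper opens to 87 mm and grips with 3 to 60 N. Pads are 19 mm wide; open, the fingers measure 117 mm over their backs; the gripper's body (75 mm by 190 mm) begins 51 mm behind the grasp point.
Start: joints at [1.19, 0.332, -0.065, 1.46, 0.022, 1.35, -0.088], TCP at [0.219, -0.585, 0.237] pointing down, gripper open.
Joint ranges: [-2.6, 2.6], [-0.5, 2.12], [-1.47, 1.34], [0.16, 2.42], [-1.27, 4.41], [0.06, 2.06], [-2.6, 2.6]. Speed limits (rad/s): [2.22, 2.22, 2.79, 2.79, 3.14, 3.14, 3.14].

### API

Orientations are given as a unit quaternion [x, y, z, w].
In Python, from bench import * gives the robot as it stands.
- The arm moves only by the tool carry_out, never from a script. Its argument "rows" is a list of rows, each a list of 5 numbers: the closure, from -1 (fully open) to 1 (shut), so that 0 is half open, then the shift along the tool's x, y, z in units of 30 mm (1.0 is 30 mm), then the turn about the tool's z in units of 5 degrees (1.0 is 5 degrees). In form: [[jaw, x, y, z, turn], ...]. A call has 1 to 20 rows; each row shifts and turns the pose as measured when the row begins, along the tool's axes as they then stand; what a row does not reach is not made up. A row lasts 1/12 s, in which the tool goes at most 41.7 mm and 7.16 degrees, less where a joint would pass 70% of its speed; a pose out of reach is approached as far as the arm can. A call is refused whole if a number of a shift passes 1 or a number of a turn 1, either way. A call with a gripper value outside its range is refused whole. The fingers move at their own pace and stop on an object; "force" is the grip in N (left out, the last holds). Time passes only in rows, so rows that do not move let the fingers close. It gives the time, the measured TCP pose, the force and the opening at its end, in the units of the state.
- read_state(): the state, without advancing time (a new reading comes with each control period).
- camera(name): name is "scene" or "top" or "wrist"; returns the picture (400x640x3 uint8, blue, green, red); there is no depth.
- camera_info(name): a dict with "fx", "fy", "cx", "cy" (pixels), "extrinsics" (4x4, takes a point from camera to world coordinates); the wrist camera has in their place "tool_from_camera" (4x4, takes a point from camera to tool coordinates, whose origin is the TCP and whose axes are the tool frame's). Camera axes: x right, y down, z forward; pixel columns grow to the right and rows downward; lengths in m; the calibration is good to about 2 mm. A picture is of the moment at which its call begins: read the wrist's pose just before it. camera_info takes no time and is no camera call.
- close_job(): hands the job in, once; it reports no verdict.
Trained networks look in the newest picture that a camera, given by its name, has taken for a name from the list of things; names that differ only in an ending like _2 or _b are one class to them, and where a whole thing is asked for, a point or a joint stands for the part that bears it (a point fixed in the world has none). Each returns a list of dicts, best first, with "conf" (0 to 1); they miss things now and then, are a little off and sometimes report something else, mostly with a low value. They report only what shows in the picture. A call takes as long as a camera call. They do not tell look-alikes from the thing itself.
- recognise(query, camera): "box" ([centre column, centre row, width, height] in pixels, round what is visible of it).
- silhouettes(query, camera): "mask" (400x640 bool, what is visible of it) and "box" ([centre column, centre row, width, height] in pixels, round what is visible of it).
- pinpoint(query, camera): "xy" ([column, row] in pixels: a listed point, or the origin of a listed thing).
The state is a dict: "time": time; "joint_positions": joint angles; "joint_vel": joint speeds; "joint_torque": joint torques, N m; "ee_pos": TCP position; "eef_rot": TCP orientation; "ft_force": force on the tool from outside, world axes, zero at the start; "torque": the same for the moment, N m; "width": finger opening in m.
Only numpy, scipy, OpenCV 4.12 (cv2) and the standard library are available. Lean on these libraries where they do the work, as an engineer would, in place of code of your own. Each camera call takes 0.05 s, during which the arm holds its last target. There are 200 camera calls.

## Working session

There is one attempt and no reset: what is moved stays moved. The work goes in short steps, Python scripts to look and compute and a tool call to move; the robot and the scene stay as the last step left them, time stands still between calls to the robot, and variables do not carry over. Pictures are saved under pics/ and viewed, about 8 in all and at most 12, crops included, and the job is handed in when it is done.

Besides the shell and the picture viewer there is one more tool, called after "Request:" in YAML: its name, and indented under it one key for each argument. carry_out: Moves the arm, as the interface text tells. Its arguments: {"type":"object","properties":{"rows":{"type":"array","items":{"type":"array","items":{"type":"number"}}},"force":{"type":"number"}},"required":["rows"]}

```bash
mkdir -p pics; ls; cat > h.py <<'E'
from bench import *
import numpy as np, cv2
from scipy.spatial.transform import Rotation as R
def ext(name):
    i=camera_info(name)
    if name!="wrist": return i,np.array(i["extrinsics"])
    s=read_state(); T=np.eye(4); T[:3,:3]=R.from_quat(s["eef_rot"]).as_matrix(); T[:3,3]=s["ee_pos"]
    return i,T@np.array(i["tool_from_camera"])
def toworld(name,uv,z):
    i,T=ext(name)
    d=T[:3,:3]@np.array([(uv[0]-i["cx"])/i["fx"],(uv[1]-i["cy"])/i["fy"],1])
    return T[:3,3]+d*(z-T[2,3])/d[2]
def topix(name,p):
    i,T=ext(name); q=np.linalg.inv(T)@np.append(p,1)
    return np.array([i["fx"]*q[0]/q[2]+i["cx"],i["fy"]*q[1]/q[2]+i["cy"]])
E
cat > s1.py <<'E'
from h import *
np.set_printoptions(precision=3,suppress=True)
s=read_state(); print(s["time"],s["ee_pos"],s["eef_rot"],s["width"],s["ft_force"])
for c in("top","scene"):
    im=camera(c); cv2.imwrite(f"pics/{c}1.png",im)
    print(c,ext(c)[1][:3,3])
    for q,z in(("coaster",0),("ring_a_center",.012),("cone_tip",.1105),("peg_1",0),("mug_center",.045),("top_center",.029),("marble_center",.01)):
        for d in pinpoint(q,c): print(q,round(d["conf"],2),np.array(d["xy"]),toworld(c,d["xy"],z))
E
python3 s1.py
```

```text
pics
0.0 [ 0.219 -0.585  0.236] [ 0.822 -0.57  -0.001 -0.   ] 0.0870313126228473 [-0.66  -0.549  0.262]
top [ 0.416 -0.015  1.327]
coaster 0.57 [213.2 245.2] [0.457 0.315 0.   ]
ring_a_center 0.65 [309.  141.6] [0.77  0.033 0.012]
ring_a_center 0.6 [226.3 188.5] [0.626 0.279 0.012]
cone_tip 0.42 [310. 226.] [0.507 0.025 0.111]
peg_1 0.88 [413.3 265. ] [ 0.4   -0.277  0.   ]
peg_1 0.62 [375.8 188.2] [ 0.629 -0.169  0.   ]
peg_1 0.6 [454.5 255.9] [ 0.427 -0.4    0.   ]
peg_1 0.56 [428.2 215.4] [ 0.547 -0.325  0.   ]
mug_center 0.77 [313.7 141.8] [0.761 0.017 0.045]
top_center 0.54 [282.3 277.5] [0.364 0.106 0.029]
scene [1.003 0.194 0.87 ]
coaster 0.74 [471.8 248.6] [0.454 0.315 0.   ]
cone_tip 0.7 [349.  190.8] [0.496 0.025 0.111]
cone_tip 0.52 [342.9 217. ] [0.563 0.039 0.111]
peg_1 0.84 [257.2 147.8] [ 0.394 -0.277  0.   ]
peg_1 0.69 [246.5 234.7] [ 0.637 -0.169  0.   ]
peg_1 0.66 [214.8 183.4] [ 0.541 -0.317  0.   ]
peg_1 0.65 [210.3 141.5] [ 0.427 -0.404  0.   ]
mug_center 0.59 [295.8 313.6] [0.769 0.029 0.045]
mug_center 0.53 [345.4 188.9] [0.45  0.001 0.045]
top_center 0.58 [395.4 181.7] [0.37  0.099 0.029]
marble_center 0.51 [311.3 144.7] [ 0.332 -0.145  0.01 ]
```

View pics/top1.png

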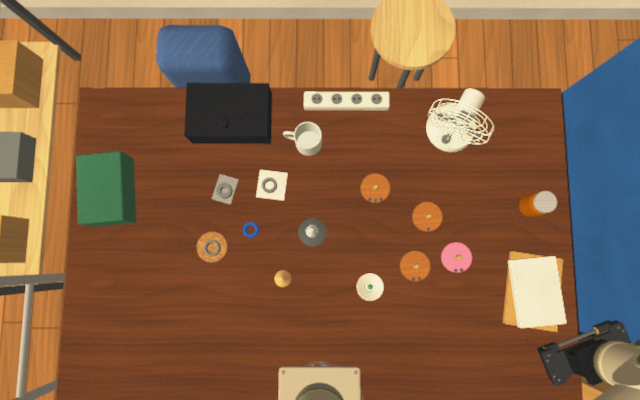

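View pics/scene1.png

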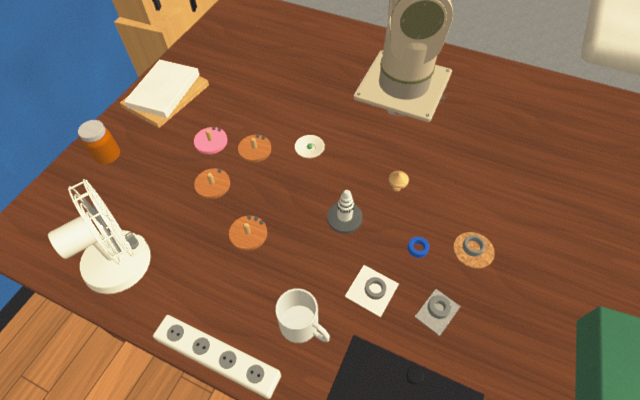

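The ring to be sized lies on the coaster at top (212,247). It could be confused with the rings on the card (269,185) and the tile (226,190), and with the blue look-alike (250,230). There are pegs at (375,188), (427,216) and (415,265), and the pink look-alike at (457,257) is to be left alone. The close crop should confirm the ring and the stud counts.

```bash
python3 - <<'E'
import cv2,numpy as np
t=cv2.imread("pics/top1.png");s=cv2.imread("pics/scene1.png")
f=lambda im,x,y,h=25:cv2.resize(im[y-h:y+h,x-h:x+h],(260,260),interpolation=cv2.INTER_CUBIC)
a=np.hstack([f(t,212,247),f(t,375,188),f(t,427,216)]);b=np.hstack([f(s,254,147),f(s,248,232),f(s,211,183)])
cv2.imwrite("pics/crop1.png",np.vstack([a,b]))
from h import *
for c,uv in(("top",(212,247.5)),("scene",(474,245))):print(toworld(c,uv,.021))
print(toworld("top",(311.5,232),.014),toworld("top",(415,265),.01))
print(R.from_quat(read_state()["eef_rot"]).as_matrix().round(3), np.array(camera_info("wrist")["tool_from_camera"]).round(3))
E
```

```text
[0.44987529 0.3131929  0.021     ]
[0.45678818 0.31444683 0.021     ]
[0.49608914 0.02332358 0.014     ] [ 0.4003191  -0.28026817  0.01      ]
[[ 0.35  -0.937  0.   ]
 [-0.937 -0.35  -0.   ]
 [ 0.    -0.    -1.   ]] [[ 1.    -0.     0.001 -0.   ]
 [-0.     0.964  0.267 -0.073]
 [-0.001 -0.267  0.964 -0.148]
 [ 0.     0.     0.     1.   ]]
```

View pics/crop1.png

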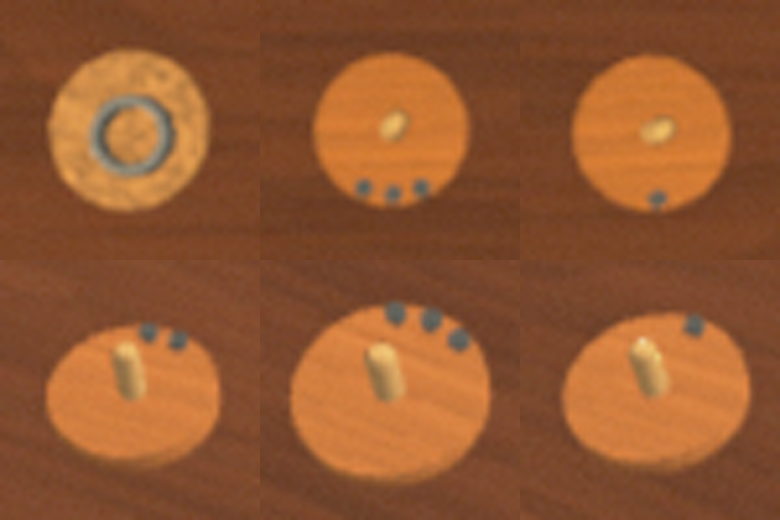

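The crop confirms a grey, wide-bore ring on the coaster. The studs read three at (375,188), one at (427,216) and two at (415,265). I'll set out now.

Request:
carry_out:
  rows:
    - [-1,-0.63,-0.97,0,0]
    - [-1,-0.63,-0.97,0,0]
    - [-1,-0.63,-0.97,0,0]
    - [-1,-0.63,-0.97,0,0]
    - [-1,-0.63,-0.97,0,0]
    - [-1,-0.63,-0.97,0,0]
    - [-1,-0.63,-0.97,0,0]
    - [-1,-0.63,-0.97,0,0]
    - [-1,-0.63,-0.97,0,0]
    - [-1,-0.63,-0.97,0,0]
    - [-1,-0.63,-0.97,0,0]
    - [-1,-0.63,-0.97,0,0]
    - [-1,0,0,0,0]

```text
time: 1.88
ee_pos: [0.4751, -0.2374, 0.2361]
eef_rot: [0.82, -0.573, 0.002, 0.001]
ft_force: [0.4, 0.3, -0.0]
width: 0.0867
```

Request:
carry_out:
  rows:
    - [-1,-0.98,-0.48,0,0]
    - [-1,-0.98,-0.48,0,0]
    - [-1,-0.98,-0.48,0,0]
    - [-1,-0.98,-0.48,0,0]
    - [-1,-0.98,-0.48,0,0]
    - [-1,-0.98,-0.48,0,0]
    - [-1,-0.98,-0.48,0,0]
    - [-1,-0.98,-0.48,0,0]
    - [-1,0,0,0,0]

```text
time: 2.63
ee_pos: [0.5033, 0.0345, 0.2359]
eef_rot: [0.82, -0.573, 0.003, 0.001]
ft_force: [0.3, 0.8, -0.0]
width: 0.0868
```

```bash
cat > w.py <<'E'
import sys
from h import *
np.set_printoptions(precision=4,suppress=True)
n=sys.argv[1]; s=read_state(); print(s["time"],np.array(s["ee_pos"]),s["width"])
im=camera("wrist"); cv2.imwrite(f"pics/{n}.png",im)
for a in sys.argv[2:]:
    q,z=a.split(":")
    for d in pinpoint(q,"wrist")[:3]: print(q,round(d["conf"],2),np.array(d["xy"]),toworld("wrist",d["xy"],float(z)))
    for d in silhouettes(q,"wrist")[:3]: print("  sil",round(d["conf"],2),np.array(d["box"]),toworld("wrist",d["box"][:2],float(z)))
E
python3 w.py w1 cone_tip:.1105 gauge:0
```

```text
2.6333 [0.5033 0.0345 0.2359] 0.08680593833615584
cone_tip 0.95 [336.6 208.1] [0.4985 0.0134 0.1105]
gauge 0.59 [333.4 181.5] [0.497  0.0085 0.    ]
```

View pics/w1.png

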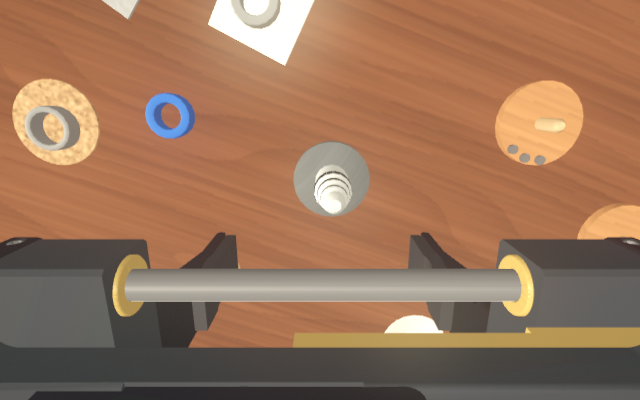

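The wrist view shows the cone tip at about (334,205), its flange at (332,180), the coaster ring at (52,128) and the three-stud peg at (540,123). The wrist fix of the tip is about 10 mm off the top camera's in y, so I'm re-checking now that the arm is at rest.

```bash
python3 w.py w2 cone_tip:.1105 gauge:0 coaster:0 peg_1:0 ring_a_center:.012; python3 - <<'E'
from h import *
i,T=ext("wrist");print(i["fx"],i["fy"],i["cx"],i["cy"],T.round(4))
s=read_state();print(s["ee_pos"],s["joint_vel"],s["eef_rot"])
for uv,z in(((331.5,180),.014),((336,205),.1105),((56,122),.003),((540,122),.01),((51,128),.012)):print(uv,toworld("wrist",uv,z).round(4))
E
```

```text
2.8833 [0.5034 0.0256 0.2353] 0.08697722408146001
cone_tip 0.72 [322.8 205.6] [0.4968 0.0221 0.1105]
  sil 0.96 [324.1 187.5  37.6  44. ] [0.5115 0.0265 0.1105]
  sil 0.62 [247.6  12.2  48.8  23.9] [0.6139 0.1204 0.1105]
gauge 0.92 [323.8 177.6] [0.4977 0.0207 0.    ]
gauge 0.62 [604.4 233.2] [ 0.5449 -0.316   0.    ]
coaster 0.69 [ 49.6 123.2] [0.4558 0.3186 0.    ]
  sil 0.83 [ 46.2 121.   87.9  85.7] [0.4568 0.3225 0.    ]
peg_1 0.78 [606.3 232.2] [ 0.5472 -0.3167  0.    ]
peg_1 0.77 [526.4 118.8] [ 0.6319 -0.1636  0.    ]
peg_1 0.57 [ 44.6 127.1] [0.4497 0.3234 0.    ]
  sil 0.91 [529.6 116.3  85.6  84.2] [ 0.6355 -0.1654  0.    ]
  sil 0.88 [603.5 215.1  67.3  42.6] [ 0.5647 -0.3019  0.    ]
347.3314655924188 347.3314655924188 322.65889090302375 199.20279463844756 [[ 0.3354 -0.9089 -0.2476  0.5721]
 [-0.942  -0.3212 -0.0972  0.0531]
 [ 0.0088  0.2659 -0.964   0.3837]
 [ 0.      0.      0.      1.    ]]
[0.50339611 0.0272906  0.23536991] [-0.00208566 -0.00023155 -0.00125631  0.00079177 -0.00093697  0.0023212
  0.00071652] [ 0.81714246 -0.57642218  0.00345005  0.001939  ]
(331.5, 180) [0.5007 0.014  0.014 ]
(336, 205) [0.5009 0.0136 0.1105]
(56, 122) [0.46   0.3109 0.003 ]
(540, 122) [ 0.6324 -0.1729  0.01  ]
(51, 128) [0.4547 0.3088 0.012 ]
```

Request:
carry_out:
  rows:
    - [-1,-0.95,-0.17,0.28,0]
    - [-1,-0.95,-0.17,0.28,0]
    - [-1,-0.95,-0.17,0.28,0]
    - [-1,-0.95,-0.17,0.28,0]
    - [-1,-0.95,-0.17,0.28,0]
    - [-1,-0.95,-0.17,0.28,0]
    - [-1,-0.95,-0.17,0.28,0]
    - [-1,-0.95,-0.17,0.28,0]
    - [-1,-0.95,-0.17,0.28,0]
    - [-1,-0.95,-0.17,0.28,0]
    - [-1,0,0,0,0]
    - [-1,0,0,0,0]
    - [-1,0,0,0,0]
    - [-1,0,0,0,0]

```text
time: 4.6
ee_pos: [0.4558, 0.3229, 0.1452]
eef_rot: [0.815, -0.579, 0.004, 0.001]
ft_force: [0.8, 0.1, 0.5]
width: 0.087
```

```bash
cat >> w.py <<'E'
s2=read_state(); print(np.array(s2["ee_pos"]),"drift", np.array(s2["ee_pos"])-np.array(s["ee_pos"]), "R",R.from_quat(s2["eef_rot"]).as_matrix()[:,:2].T.ravel())
E
python3 w.py w3 ring_a_center:.012 coaster:0
```

```text
4.6 [0.4558 0.3229 0.1452] 0.08698822539799024
ring_a_center 0.98 [444.8   0. ] [0.6242 0.2851 0.012 ]
  sil 0.77 [446.7  20.5  71.4  36.5] [0.6123 0.2781 0.012 ]
coaster 0.72 [323.7 190.6] [0.4574 0.3206 0.    ]
  sil 0.61 [324.5 190.2 104.6 100.5] [0.4579 0.3202 0.    ]
[0.4561 0.3228 0.1454] drift [ 0.0003 -0.0002  0.0002] R [ 0.3283 -0.9445  0.0083 -0.9445 -0.3284 -0.0037]
```

View pics/w3.png

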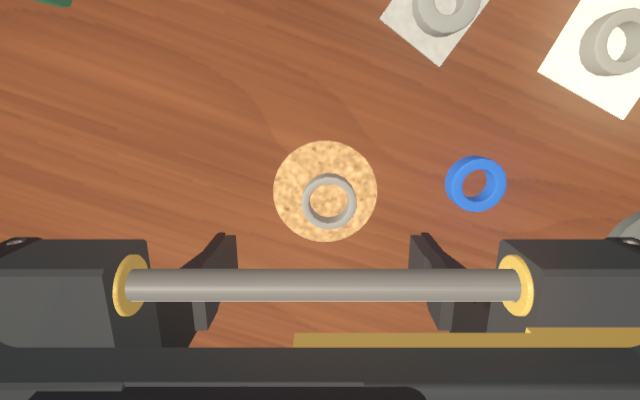

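The ring is at (329,201). Its bore-to-outside ratio is about 0.7, which suggests the 33 mm bore. The blue decoy is at (476,184). Now the offset.

```bash
python3 - <<'E'
from h import *
s=read_state();Rm=R.from_quat(s["eef_rot"]).as_matrix()
im=cv2.imread("pics/w3.png"); hsv=cv2.cvtColor(im,cv2.COLOR_BGR2HSV)[165:240,290:370]
m=(hsv[...,1]<75).astype(np.uint8); n,l,st,_=cv2.connectedComponentsWithStats(m); k=1+st[1:,4].argmax(); print(st[k])
c,_=cv2.findContours((l==k).astype(np.uint8),0,1); h=max(c,key=len); (x,y),r=cv2.minEnclosingCircle(h); print(x+290,y+165,r)
for z in(.012,.021):
    p=toworld("wrist",(x+290,y+165),z); print(p, (Rm.T@(p-s["ee_pos"]))*1000/30, s["ee_pos"])
E
```

```text
[  11    8   55   57 1449]
328.5610466003418 201.08510208129883 28.201725006103516
[0.45282972 0.31500418 0.012     ] [0.17189052 0.20451266 4.44827213] [0.45610469 0.3227735  0.14542248]
[0.45511898 0.31605617 0.021     ] [0.16631065 0.1198176  4.14852515] [0.45610469 0.3227735  0.14542248]
```

Request:
carry_out:
  rows:
    - [-1,0.17,0.16,0.5,0]
    - [-1,0,0,0.6,0]
    - [-1,0,0,0.6,0]
    - [-1,0,0,0.6,0]
    - [-1,0,0,0.6,0]
    - [-1,0,0,0.5,0]
    - [-1,0,0,0.4,0]
    - [-1,0,0,0.2,0]
    - [-1,0,0,0,0]
    - [-1,0,0,0,0]
    - [-1,0,0,0,0]
  force: 30

```text
time: 5.77
ee_pos: [0.4592, 0.3121, 0.0242]
eef_rot: [0.813, -0.583, 0.007, -0.002]
ft_force: [-0.5, -1.2, -1.5]
width: 0.0869
```

Request:
carry_out:
  rows:
    - [-1,-0.16,0.12,0.1,0]
    - [-1,0,0,0,0]
    - [-1,0,0,0,0]

```text
time: 6.02
ee_pos: [0.455, 0.3167, 0.023]
eef_rot: [0.812, -0.583, 0.008, -0.003]
ft_force: [-0.2, -0.2, -0.0]
width: 0.0869
```

```bash
python3 w.py w4 ring_a_center:.012 coaster:0
```

```text
6.0167 [0.455  0.3167 0.023 ] 0.08693134972658693
coaster 0.55 [316.3 242.1] [0.4568 0.3203 0.    ]
  sil 0.9 [316.2 242.1 170.9 164. ] [0.4568 0.3202 0.    ]
  sil 0.39 [324.6 262.4  94.  100.5] [0.4472 0.3123 0.    ]
[0.455  0.3163 0.0226] drift [-0.0001 -0.0004 -0.0004] R [ 0.3199 -0.9474  0.009  -0.9473 -0.32   -0.0142]
```

View pics/w4.png

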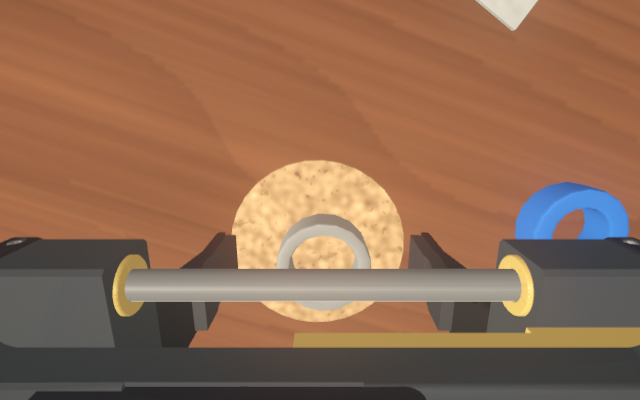

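The ring spans cols 277–371 and rows 214–311, centred between the jaws at (324,262), which works out to about (0.455,0.315) against a TCP of (0.455,0.316). That is close enough to grip.

Request:
carry_out:
  rows:
    - [-1,0,0,0.08,0]
    - [-1,0,0,0,0]
    - [0,0,0,0,0]
    - [1,0,0,0,0]
    - [1,0,0,0,0]
    - [1,0,0,0,0]
    - [1,0,0,0,0]
    - [1,0,0,0,0]
    - [1,0,0,0,0]
    - [1,0,0,0,0]
    - [1,0,0,0,0]
  force: 30

```text
time: 7.18
ee_pos: [0.4552, 0.316, 0.0198]
eef_rot: [0.812, -0.583, 0.008, -0.003]
ft_force: [-0.5, -0.2, -0.7]
width: 0.0444
```

Request:
carry_out:
  rows:
    - [1,0,0,-0.5,0]
    - [1,0,0,-1,0]
    - [1,0,0,-1,0]
    - [1,0,0,-1,0]
    - [1,0,0,-1,0]
    - [1,0,0,-0.5,0]
    - [1,0,0,0,0]
    - [1,0,0,0,0]
    - [1,0,0,0,0]

```text
time: 7.93
ee_pos: [0.4508, 0.3157, 0.1741]
eef_rot: [0.813, -0.583, 0.007, -0.001]
ft_force: [1.0, 0.2, 0.3]
width: 0.0442
```

```bash
python3 w.py w5 ring_a_center:.15; python3 - <<'E'
from h import *
s=read_state();Rm=R.from_quat(s["eef_rot"]).as_matrix()
d=Rm.T@(np.array([.4973,.022,s["ee_pos"][2]])-s["ee_pos"]);print(d*1000/30,s["width"])
i=camera_info("wrist");T=np.linalg.inv(np.array(i["tool_from_camera"]))
for y in(-.023,0,.023):
  q=T@[0,y,-.001,1];print(y,i["fx"]*q[0]/q[2]+i["cx"],i["fy"]*q[1]/q[2]+i["cy"])
E
```

```text
7.9333 [0.4508 0.3157 0.1741] 0.04419710570726345
  sil 0.59 [427.6  17.8  63.2  35.6] [0.5706 0.3057 0.15  ]
[0.4504 0.3154 0.1733] drift [-0.0004 -0.0003 -0.0008] R [ 0.3206 -0.9472  0.0102 -0.9472 -0.3207 -0.0073]
[9.76418561 1.65570411 0.0872858 ] 0.044282060451451305
-0.023 322.54811403397326 220.13474893051915
0 322.5519284731241 267.00856887497076
0.023 322.55546380529137 310.45257647274536
```

View pics/w5.png

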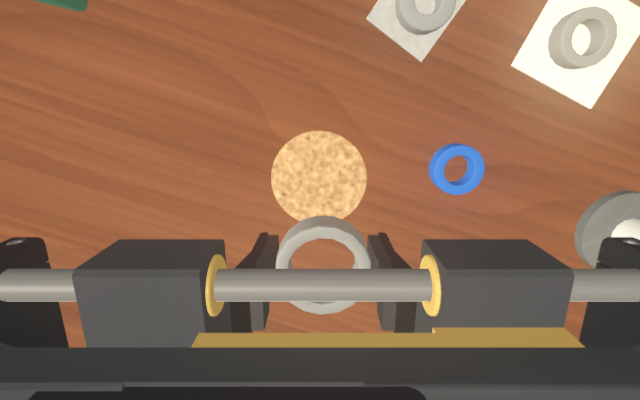

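The wrist view shows the ring held squarely at cols 277–370, rows 215–313, which matches the prediction for a ring centred on the TCP to within about 1 mm. Next I move to beside the cone so the tip is visible.

Request:
carry_out:
  rows:
    - [1,0.89,0.24,0,0]
    - [1,0.89,0.24,0,0]
    - [1,0.89,0.24,0,0]
    - [1,0.89,0.24,0,0]
    - [1,0.89,0.24,0,0]
    - [1,0.89,0.24,0,0]
    - [1,0.89,0.24,0,0]
    - [1,0.89,0.24,0,0]
    - [1,0.89,0.24,0,0]
    - [1,0.89,0.24,0,0]
    - [1,0.89,0.24,0,0]
    - [1,0,0,0,0]
    - [1,0,0,0,0]
    - [1,0,0,0,0]
    - [1,0,0,0,0]
    - [1,0,0,0,0]

```text
time: 9.42
ee_pos: [0.4619, -0.0017, 0.1606]
eef_rot: [0.814, -0.581, -0.005, 0.006]
ft_force: [0.3, -0.5, -0.4]
width: 0.0447
```

```bash
python3 w.py w6 cone_tip:.1105 gauge:0; python3 - <<'E'
import cv2
im=cv2.imread("pics/w6.png");cv2.imwrite("pics/w6c.png",cv2.resize(im[60:320,240:440],None,fx=3,fy=2.3*3/2.3)[:600])
E
```

```text
9.4167 [ 0.4619 -0.0017  0.1606] 0.04466400213721652
cone_tip 0.94 [302.4 159.7] [0.4974 0.0228 0.1105]
  sil 0.7 [310.2 143.6  53.1  53.4] [0.5077 0.0213 0.1105]
gauge 0.58 [311.2 136. ] [0.4998 0.0214 0.    ]
  sil 0.77 [311.7 135.1  93.8  95.5] [0.5007 0.021  0.    ]
  sil 0.19 [308.5 144.4  49.4  51.1] [0.4921 0.0212 0.    ]
[ 0.4621 -0.0021  0.1609] drift [ 0.0002 -0.0003  0.0004] R [ 0.324  -0.946   0.0004 -0.9459 -0.324   0.0147]
```

View pics/w6c.png

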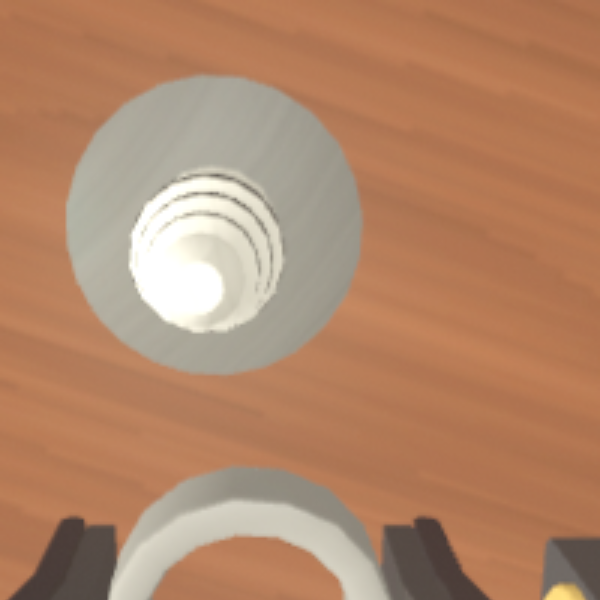

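The crop shows the tip near pixel (303,155), the flange centred at (311.5,135) and the held ring below it, well clear of the cone.

```bash
cat > go.py <<'E'
import sys
from h import *
np.set_printoptions(precision=4,suppress=True)
s=read_state();Rm=R.from_quat(s["eef_rot"]).as_matrix(); t=[float(v) for v in sys.argv[1:4]]
# ring centre is 7.8 mm ahead of the TCP along tool z; target = ring-centre position
c=s["ee_pos"]+Rm@[0,0,.0078]
print("t",s["time"],"tcp",np.array(s["ee_pos"]),"ring",c,"tilt",Rm[:2,2],"F",np.array(s["ft_force"]),"w",s["width"])
print("units",Rm.T@(np.array(t)-c)*1000/30)
E
python3 - <<'E'
from h import *
for uv,z in(((311.5,134.8),.014),((303,155),.1105),((302.4,159.7),.1105)):print(toworld("wrist",uv,z))
E
python3 go.py .499 .022 .140
```

```text
[0.5024136  0.02135145 0.014     ]
[0.50025052 0.02275026 0.1105    ]
[0.49756306 0.02223902 0.1105    ]
t 9.6667 tcp [ 0.4621 -0.0021  0.1609] ring [ 0.462  -0.0021  0.1531] tilt [-0.0138 -0.0051] F [ 0.7571 -0.4851 -0.5042] w 0.04450635928755614
units [-0.3606 -1.4338  0.4162]
```

Request:
carry_out:
  rows:
    - [1,-0.18,-0.7,0,0]
    - [1,-0.18,-0.7,0,0]
    - [1,0,0,0,0]
    - [1,0,0,0,0]
    - [1,0,0,0,0]
    - [1,0,0,0,0]

```text
time: 10.17
ee_pos: [0.499, 0.0227, 0.1604]
eef_rot: [0.814, -0.581, -0.004, 0.006]
ft_force: [-0.3, -0.7, -0.8]
width: 0.0449
```

```bash
python3 go.py .499 .022 .125
```

```text
t 10.1667 tcp [0.499  0.0227 0.1604] ring [0.4989 0.0227 0.1526] tilt [-0.0138 -0.0059] F [-0.2657 -0.7202 -0.7594] w 0.04485975796945589
units [ 0.0214 -0.009   0.9199]
```

Request:
carry_out:
  rows:
    - [1,0,0,0.4,0]
    - [1,0,0,0.4,0]
    - [1,0,0,0.3,0]
    - [1,0,0,0.2,0]
    - [1,0,0,0,0]
    - [1,0,0,0,0]
    - [1,0,0,0,0]

```text
time: 10.75
ee_pos: [0.4959, 0.0205, 0.1158]
eef_rot: [0.813, -0.582, -0.005, 0.008]
ft_force: [-0.5, 0.3, -1.5]
width: 0.0447
```

```bash
python3 go.py .499 .022 .090; python3 - <<'E'
from h import *
s=read_state(); im=camera("wrist"); sc=camera("scene")
cv2.imwrite("pics/w7.png",im)
a=cv2.resize(im[180:330,240:410],(510,450)); b=cv2.resize(sc[160:240,320:380],(338,450))[:, :280]
cv2.imwrite("pics/w7c.png",np.hstack([a,b])); print(topix("wrist",[.499,.022,.1105]))
E
```

```text
t 10.75 tcp [0.4959 0.0205 0.1158] ring [0.4958 0.0205 0.108 ] tilt [-0.0166 -0.0074] F [-0.5049  0.3219 -1.4859] w 0.0446900093362805
units [-0.0148 -0.1281  0.5993]
[321.55088608 254.69986232]
```

View pics/w7c.png

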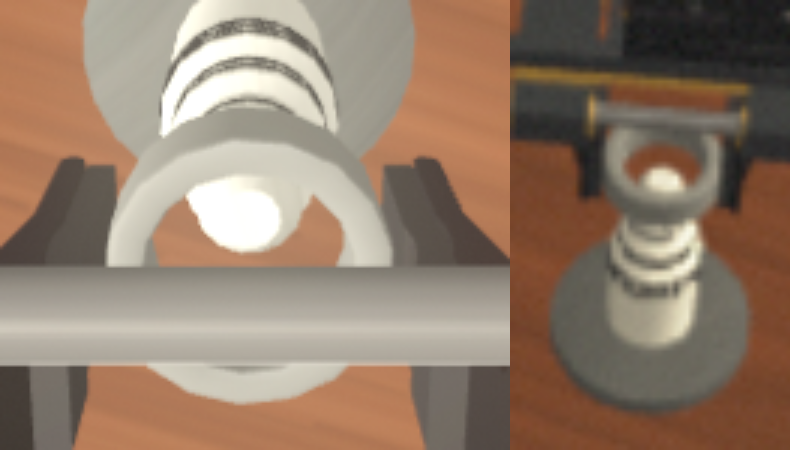

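The wrist crop shows the tip at (320.7,251.7) and the ring's top face centred at (323,270.5). Relative to the cone, the ring therefore needs about 5.5 mm along −y and 1 mm along −x. I'll correct that and measure again.

Request:
carry_out:
  rows:
    - [1,-0.04,-0.18,0,0]
    - [1,0,0,0,0]
    - [1,0,0,0,0]
    - [1,0,0,0,0]

```text
time: 11.18
ee_pos: [0.5026, 0.024, 0.1174]
eef_rot: [0.813, -0.582, -0.003, 0.007]
ft_force: [0.5, -0.0, 0.7]
width: 0.0445
```

```bash
python3 go.py .5005 .0224 .090; python3 - <<'E'
from h import *
s=read_state(); im=camera("wrist"); cv2.imwrite("pics/w8.png",im)
a=cv2.resize(im[180:330,240:410],(680,600),interpolation=cv2.INTER_CUBIC)
cv2.imwrite("pics/w8c.png",a)
E
```

```text
t 11.1833 tcp [0.5026 0.024  0.1174] ring [0.5025 0.024  0.1096] tilt [-0.0132 -0.0074] F [ 0.5264 -0.017   0.6965] w 0.04446050615212537
units [0.0257 0.0698 0.6558]
```

View pics/w8c.png

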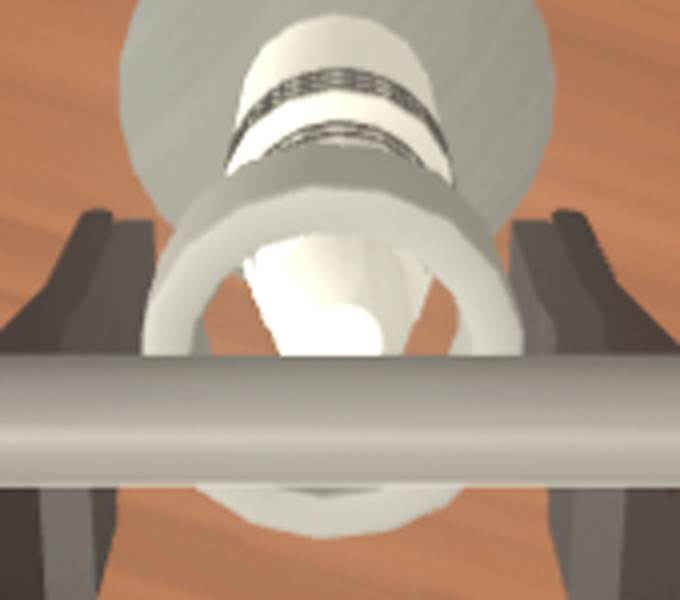

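The view shows the tip at about (325,262.5) and the ring's bore centre at tip height at about (323.2,263.3), so they agree to within roughly 1 mm. Now I descend carefully.

Request:
carry_out:
  rows:
    - [1,0.03,0,0.15,0]
    - [1,0,0,0.15,0]
    - [1,0,0,0.15,0]
    - [1,0,0,0.1,0]
    - [1,0,0,0,0]
    - [1,0,0,0,0]
    - [1,0,0,0,0]

```text
time: 11.82
ee_pos: [0.5021, 0.0227, 0.0985]
eef_rot: [0.813, -0.582, -0.004, 0.007]
ft_force: [0.3, 0.2, 0.2]
width: 0.0445
```

```bash
python3 go.py .5028 .0232 .084
```

```text
t 11.8167 tcp [0.5021 0.0227 0.0985] ring [0.502  0.0226 0.0907] tilt [-0.0144 -0.0075] F [0.3076 0.2363 0.198 ] w 0.0445329927783233
units [-0.0107 -0.0366  0.2239]
```

Request:
carry_out:
  rows:
    - [1,0,-0.03,0.06,0]
    - [1,0,0,0.06,0]
    - [1,0,0,0,0]
    - [1,0,0,0,0]

```text
time: 12.15
ee_pos: [0.5032, 0.023, 0.0949]
eef_rot: [0.813, -0.582, -0.003, 0.007]
ft_force: [-1.1, 0.5, -1.0]
width: 0.0443
```

```bash
python3 go.py .5028 .0232 .084
```

```text
t 12.15 tcp [0.5032 0.023  0.0949] ring [0.5031 0.0229 0.0871] tilt [-0.0138 -0.0075] F [-1.0598  0.5384 -0.9513] w 0.04425088184808252
units [-0.0124  0.0052  0.1019]
```

Request:
carry_out:
  rows:
    - [1,0,0,0.07,0]
    - [1,0,0,0.06,0]
    - [1,0,0,0,0]
    - [1,0,0,0,0]

```text
time: 12.48
ee_pos: [0.5032, 0.023, 0.0907]
eef_rot: [0.813, -0.582, -0.003, 0.007]
ft_force: [0.9, -0.8, -1.1]
width: 0.0443
```

```bash
python3 go.py .5028 .0232 .078
```

```text
t 12.4833 tcp [0.5032 0.023  0.0907] ring [0.5031 0.0229 0.0829] tilt [-0.0135 -0.0076] F [ 0.8747 -0.8113 -1.1055] w 0.04433347644839998
units [-0.0136  0.0045  0.162 ]
```

Request:
carry_out:
  rows:
    - [1,0,0,0.07,0]
    - [1,0,0,0.07,0]
    - [1,0,0,0,0]
    - [1,0,0,0,0]

```text
time: 12.82
ee_pos: [0.5032, 0.0229, 0.086]
eef_rot: [0.813, -0.582, -0.003, 0.007]
ft_force: [1.3, -0.0, -0.2]
width: 0.0443
```

```bash
python3 go.py .5028 .0232 .075
```

```text
t 12.8167 tcp [0.5032 0.0229 0.086 ] ring [0.5031 0.0228 0.0782] tilt [-0.0135 -0.0076] F [ 1.3162 -0.0155 -0.1606] w 0.044320868635121455
units [-0.0149  0.0031  0.1072]
```

Request:
carry_out:
  rows:
    - [1,0,0,0.06,0]
    - [1,0,0,0.05,0]
    - [1,0,0,0,0]
    - [1,0,0,0,0]

```text
time: 13.15
ee_pos: [0.5033, 0.0229, 0.0825]
eef_rot: [0.813, -0.582, -0.003, 0.007]
ft_force: [0.7, 0.5, 0.1]
width: 0.0443
```

```bash
python3 go.py .5028 .0232 .070
```

```text
t 13.15 tcp [0.5033 0.0229 0.0825] ring [0.5032 0.0228 0.0747] tilt [-0.0131 -0.0076] F [0.6883 0.4541 0.1051] w 0.044337496190051215
units [-0.0172  0.0066  0.1557]
```

Request:
carry_out:
  rows:
    - [1,0,0,0.07,0]
    - [1,0,0,0,0]
    - [1,0,0,0,0]

```text
time: 13.4
ee_pos: [0.5035, 0.0229, 0.0808]
eef_rot: [0.813, -0.582, -0.003, 0.007]
ft_force: [-0.8, -0.8, 4.3]
width: 0.0445
```

Request:
carry_out:
  rows:
    - [1,0,0,0.05,0]
    - [1,0,0,0,0]
    - [1,0,0,0,0]

```text
time: 13.65
ee_pos: [0.5036, 0.0229, 0.0797]
eef_rot: [0.813, -0.582, -0.003, 0.007]
ft_force: [-1.5, -0.2, 4.3]
width: 0.0444
```

Request:
carry_out:
  rows:
    - [1,0,0,0.07,0]
    - [1,0,0,0.05,0]
    - [1,0,0,0,0]
    - [1,0,0,0,0]
    - [1,0,0,0,0]

```text
time: 14.07
ee_pos: [0.5037, 0.0229, 0.0769]
eef_rot: [0.813, -0.582, -0.002, 0.007]
ft_force: [-3.3, 0.3, 6.6]
width: 0.0446
```

Request:
carry_out:
  rows:
    - [1,0,0,0.03,0]
    - [1,0,0,0,0]
    - [1,0,0,0,0]
    - [1,0,0,0,0]
    - [1,0,0,0,0]

```text
time: 14.48
ee_pos: [0.5037, 0.0229, 0.0771]
eef_rot: [0.813, -0.582, -0.002, 0.007]
ft_force: [-2.1, 1.0, 7.1]
width: 0.0446
```

The cone gave about 5 mm: force 7.1 N, contact at TCP z≈0.082, now 0.077. The stop height matches the three-groove band, so the ring goes to peg_3. Lifting off now.

Request:
carry_out:
  rows:
    - [1,0,0,-0.2,0]
    - [1,0,0,-0.4,0]
    - [1,0,0,-0.5,0]
    - [1,0,0,-0.5,0]
    - [1,0,0,-0.5,0]
    - [1,0,0,-0.5,0]
    - [1,0,0,-0.2,0]
    - [1,0,0,0,0]
    - [1,0,0,0,0]
    - [1,0,0,0,0]

```text
time: 15.32
ee_pos: [0.5043, 0.0242, 0.168]
eef_rot: [0.813, -0.582, -0.002, 0.007]
ft_force: [-0.0, 0.6, -0.5]
width: 0.0444
```

```bash
python3 go.py .595 -.183 .140
```

```text
t 15.3167 tcp [0.5043 0.0242 0.168 ] ring [0.5042 0.0241 0.1602] tilt [-0.0118 -0.0083] F [-0.0001  0.5629 -0.5312] w 0.044373418165792086
units [ 7.5094 -0.6439  0.6945]
```

Request:
carry_out:
  rows:
    - [1,0.94,-0.08,0,0]
    - [1,0.94,-0.08,0,0]
    - [1,0.94,-0.08,0,0]
    - [1,0.94,-0.08,0,0]
    - [1,0.94,-0.08,0,0]
    - [1,0.94,-0.08,0,0]
    - [1,0.94,-0.08,0,0]
    - [1,0.94,-0.08,0,0]
    - [1,0,0,0,0]
    - [1,0,0,0,0]
    - [1,0,0,0,0]
    - [1,0,0,0,0]

```text
time: 16.32
ee_pos: [0.5938, -0.1904, 0.1544]
eef_rot: [0.815, -0.58, -0.011, 0.01]
ft_force: [0.5, 1.3, 0.2]
width: 0.0442
```

```bash
python3 w.py w9 peg_1:0; python3 go.py .634 -.167 .080
```

```text
16.3167 [ 0.5938 -0.1904  0.1544] 0.04422029783583039
peg_1 0.71 [310.3 135.5] [ 0.6301 -0.1657  0.    ]
  sil 0.59 [426.8 248.1  63.8  40.5] [ 0.5665 -0.3037  0.    ]
  sil 0.59 [309.4 132.2 108.1 103.3] [ 0.6327 -0.1641  0.    ]
[ 0.5941 -0.1901  0.1551] drift [0.0003 0.0003 0.0007] R [ 0.3287 -0.9444 -0.0047 -0.944  -0.3287  0.0287]
t 16.4667 tcp [ 0.5941 -0.1901  0.1551] ring [ 0.5939 -0.1902  0.1473] tilt [-0.0287 -0.0051] F [-0.3109  0.0817  0.0156] w 0.0445481258455411
units [-0.2795 -1.5811  2.2013]
```

View pics/w9.png

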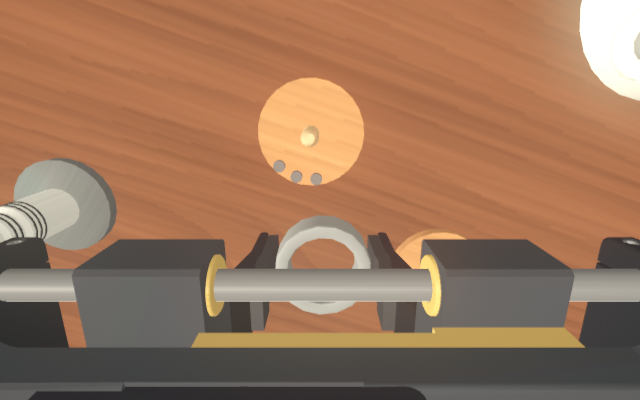

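The peg below shows three studs, with its foot centred at (311,131), which works out to about (0.635,−0.165). I move over it next.

Request:
carry_out:
  rows:
    - [1,-0.16,-0.82,0,0]
    - [1,-0.16,-0.82,0,0]
    - [1,0,0,0.8,0]
    - [1,0,0,0.8,0]
    - [1,0,0,0.3,0]
    - [1,0,0,0,0]
    - [1,0,0,0,0]
    - [1,0,0,0,0]

```text
time: 17.13
ee_pos: [0.6386, -0.16, 0.0996]
eef_rot: [0.817, -0.577, -0.008, 0.009]
ft_force: [-0.5, -0.3, -0.2]
width: 0.0444
```

```bash
python3 go.py .635 -.1655 .021
```

```text
t 17.1333 tcp [ 0.6386 -0.16    0.0996] ring [ 0.6384 -0.16    0.0918] tilt [-0.0232 -0.0065] F [-0.5496 -0.2749 -0.1825] w 0.044396586442560275
units [0.1381 0.1126 2.3636]
```

Request:
carry_out:
  rows:
    - [1,0.14,0.1,0,0]
    - [1,0,0,0.4,0]
    - [1,0,0,0.3,0]
    - [1,0,0,0.3,0]
    - [1,0,0,0,0]
    - [1,0,0,0,0]

```text
time: 17.63
ee_pos: [0.6375, -0.1676, 0.0706]
eef_rot: [0.816, -0.578, -0.005, 0.009]
ft_force: [-0.2, -0.6, -0.6]
width: 0.0446
```

```bash
python3 go.py .635 -.1655 .021;  python3 - <<'E'
from h import *
im=camera("wrist"); cv2.imwrite("pics/w10.png",im)
cv2.imwrite("pics/w10c.png",cv2.resize(im[100:330,220:430],(548,600)))
E
```

```text
t 17.6333 tcp [ 0.6375 -0.1676  0.0706] ring [ 0.6374 -0.1677  0.0628] tilt [-0.0181 -0.0087] F [-0.1816 -0.6201 -0.6419] w 0.04457421390042186
units [-0.0974  0.024   1.3926]
```

View pics/w10c.png

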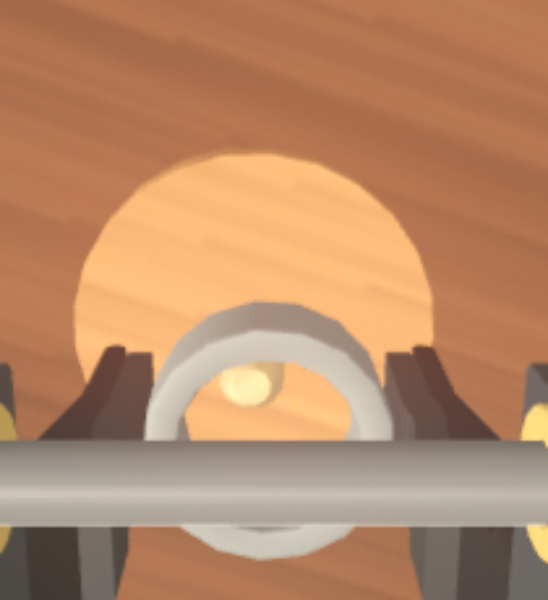

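The peg tip at (314.6,248.3) shows inside the bore, whose centre at that height is about (323.5,245.6). So I shift 4.5 mm along −x and 1 mm along +y, then lower.

Request:
carry_out:
  rows:
    - [1,-0.15,0.04,0,0]
    - [1,0,0,0,0]
    - [1,0,0,0.3,0]
    - [1,0,0,0.3,0]
    - [1,0,0,0.3,0]
    - [1,0,0,0.2,0]
    - [1,0,0,0,0]
    - [1,0,0,0,0]
    - [1,0,0,0,0]

```text
time: 18.43
ee_pos: [0.6335, -0.1629, 0.0333]
eef_rot: [0.816, -0.578, -0.006, 0.009]
ft_force: [0.3, 0.1, -0.7]
width: 0.0446
```

```bash
python3 go.py .6355 -.164 .019
```

```text
t 18.4333 tcp [ 0.6335 -0.1629  0.0333] ring [ 0.6334 -0.163   0.0255] tilt [-0.0194 -0.0081] F [ 0.2533  0.0709 -0.7435] w 0.044612701416688494
units [ 0.0547 -0.0597  0.2164]
```

Request:
carry_out:
  rows:
    - [1,0.04,-0.05,0.1,0]
    - [1,0,0,0.06,0]
    - [1,0,0,0.04,0]
    - [1,0,0,0,0]
    - [1,0,0,0,0]

```text
time: 18.85
ee_pos: [0.6362, -0.1639, 0.0277]
eef_rot: [0.816, -0.578, -0.005, 0.009]
ft_force: [0.5, -0.5, -1.2]
width: 0.0444
```

Request:
carry_out:
  rows:
    - [1,0,0,0.03,0]
    - [1,0,0,0,0]
    - [0.2,0,0,0,0]
    - [-0.3,0,0,0,0]
    - [-1,0,0,0,0]
    - [-1,0,0,0,0]
    - [-1,0,0,0,0]
    - [-1,0,0,0,0]
    - [-1,0,0,0,0]
    - [-1,0,0,0,0]

```text
time: 19.68
ee_pos: [0.6368, -0.164, 0.0278]
eef_rot: [0.816, -0.578, -0.004, 0.008]
ft_force: [-0.3, -0.4, 0.3]
width: 0.0822
```

Request:
carry_out:
  rows:
    - [-1,0,0,-0.3,0]
    - [-1,0,0,-0.6,0]
    - [-1,0,0,-0.8,0]
    - [-1,0,0,-0.8,0]
    - [-1,0,0,-0.8,0]
    - [-1,0,0.5,-0.8,0]
    - [-1,0,0.5,0,0]
    - [-1,0,0,0,0]
    - [-1,0,0,0,0]
    - [-1,0,0,0,0]

```text
time: 20.52
ee_pos: [0.6103, -0.1719, 0.1621]
eef_rot: [0.817, -0.577, -0.003, 0.008]
ft_force: [-0.0, 0.0, -0.4]
width: 0.0873
```

```bash
python3 w.py w11 peg_1:0 ring_a_center:.019; python3 - <<'E'
from h import *
im=camera("wrist");sc=camera("scene");cv2.imwrite("pics/end.png",np.hstack([cv2.resize(im[60:260,220:420],(400,400)),cv2.resize(sc[190:270,205:285],(400,400))]))
E
```

```text
20.5167 [ 0.6103 -0.1719  0.1621] 0.08725119109881298
peg_1 0.57 [321.1 160.4] [ 0.6301 -0.1637  0.    ]
  sil 0.95 [435.9 289.9  78.1  84.3] [ 0.5447 -0.3159  0.    ]
  sil 0.63 [322.  158.8  99.7 100.8] [ 0.6316 -0.1638  0.    ]
[ 0.6101 -0.1714  0.1611] drift [-0.0002  0.0005 -0.001 ] R [ 0.3343 -0.9425  0.0022 -0.9423 -0.3342  0.0178]
```

The viewer has reached its limit, so I'm checking the placing numerically.

```bash
python3 - <<'E'
from h import *
im=cv2.imread("pics/w11.png"); hsv=cv2.cvtColor(im,cv2.COLOR_BGR2HSV)
m=np.zeros(im.shape[:2],np.uint8); cv2.circle(m,(322,159),46,1,-1); g=((hsv[...,1]<75)&(m>0)).astype(np.uint8)
n,l,st,c=cv2.connectedComponentsWithStats(g); print([(st[k].tolist(),c[k].round(1).tolist()) for k in range(1,n) if st[k,4]>15])
k=1+st[1:,4].argmax(); h=max(cv2.findContours((l==k).astype(np.uint8),0,1)[0],key=len); e=cv2.fitEllipse(h); print(e)
print("ring",toworld("wrist",e[0],.022),"foot",toworld("wrist",(322,158.8),.008))
print("expected OD px",np.linalg.norm(topix("wrist",[.611,-.171+.023,.028])-topix("wrist",[.611,-.171-.023,.028])))
im=camera("top")
for d in silhouettes("ring_a_center","top"): print(d["conf"],d["box"],toworld("top",d["box"][:2],.012))
for q,z in (("mug_center",.045),("top_center",.029)): print(q,[toworld("top",d["xy"],z) for d in pinpoint(q,"top")[:2]])
t=cv2.imread("pics/top1.png")
for n,(x,y) in dict(card=(269,185),tile=(226,190),mug=(308,138),top=(282,279),marble=(370,287)).items():
    print(n,cv2.absdiff(t,im)[y-12:y+12,x-12:x+12].mean())
E
```

```text
[([296, 133, 55, 56, 1310], [323.5, 161.7]), ([288, 185, 11, 11, 80], [293.4, 189.6]), ([304, 195, 11, 10, 78], [309.3, 199.3]), ([323, 197, 11, 8, 69], [327.9, 201.0])]
((323.3929138183594, 160.80052185058594), (53.74467468261719, 54.82083511352539), 174.16685485839844)
ring [ 0.6337963 -0.1643824  0.022    ] foot [ 0.63270832 -0.16356119  0.008     ]
expected OD px 54.89645936435072
0.59 [225.8, 191.8, 16.3, 19.4] [0.61567729 0.27995079 0.012     ]
mug_center [array([0.76297518, 0.02810638, 0.045     ])]
top_center [array([0.35684551, 0.10427028, 0.029     ]), array([0.62173438, 0.28288551, 0.029     ])]
card 8.40798611111111
tile 8.37962962962963
mug 9.587962962962964
top 6.486111111111111
marble 10.190393518518519
```

```bash
python3 -c "
from bench import *
print(close_job())"
```

```text
the job is handed in; nothing more can be done
None
```

I sized the coaster ring, and it now lies over peg_3, the keeper peg with three studs. The job is handed in at about 21 s of the 67 s; no verdict was reported.

- **Gauging:** The ring slid past the two upper shoulders without touching and stopped with its underside about 45 mm below the tip, on the three-groove shoulder. I pressed to about 7 N, which sank the cone about 5 mm. I worked that out from the tool height and the force, because the joint itself can't be read.
- **Placing:** The last wrist picture puts the ring about 1.5 mm from the centre of the foot. All three studs are in view, and its outline is nearly round at the expected size, so it lies flat. The gripper is open and well clear.
- **Disagreements:** The camera fixes of the cone and the peg differed by up to 6 mm, so I centred the ring by its position relative to the tip in the wrist view.
- **Not fully checked:** The picture limit stopped me viewing the final images, so the last checks were numerical only. The top camera's network found the tile ring, mug and spinning top within about 11 mm of where it first put them. I checked the card ring and marble only by comparing before and after pictures. The arm never went down near any of these.

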